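# Index a loaded nest carriage by its two release buttons

### The arm

A 7-joint arm with a two-finger parallel gripper is mounted at the origin on a cart in front of the work surface, level with it; the furniture and walls round the work are solid. World frame = base frame: x ahead of the robot, y to its left, z up, the work surface at z = 0. Lengths are in m, angles in degrees, forces in N, time in s.
With the tool pointing down it reaches from about 0.425 to 0.875 m from the base axis. Payload 4.7 kg.
Tool frame: the origin (TCP) lies between the finger pads; the fingertips stand env.tip_reach ahead of it and the grasp point (between the pads) lies 2 mm behind it (env.tip_reach is the distance from the TCP to the fingertips, in m); z points along the fingers, y is the line along which they close (so a half turn about z gives the same grasp; the last joint's range is limited). The gripper opens to 87 mm and grips with 3 to 60 N. Pads are 19 mm wide; open, the fingers measure 117 mm over their backs; the gripper's body (75 mm by 190 mm) begins 51 mm behind the grasp point.
Start: joints at [-63.822, 18.392, -4.016, 83.108, 1.295, 78.541, -3.26], TCP at [0.279, 0.587, 0.24] pointing down, gripper open.
Joint ranges: [-163.93, 163.93], [-17.29, 119.83], [-79.2, 71.16], [3.27, 140.29], [-89.18, 269.18], [5.43, 117.66], [-154.24, 154.24]. Speed limits (degrees/s): [147.25, 147.25, 180, 180, 180, 180, 180].

### API

Orientations are given as [roll, pitch, yaw] about the fixed x, y, z axes, in that order (R = Rz(yaw) Ry(pitch) Rx(roll)).
In Python, from cell import env gives the robot as it stands.
- The arm moves only by the shell command python3 steer.py [FORCE], which reads ROWS from standard input. ROWS is a JSON object whose key "plan" holds a list of rows, 1 to 8 of them, each of 5 numbers: dx, dy, dz in a scale on which 1.0 is 25 cm, then a turn about the tool's z in normalised numbers (1 is 360 degrees), then the finger opening in m; each row is the pose to reach, as a shift and turn from the pose commanded when the command began, along the tool's axes at that moment; what a row does not reach only later rows make up. A row lasts 1/12 s, in which the tool goes at most 0.0417 m and 7.16 degrees, less where a joint would pass 70% of its speed; a pose out of reach is approached as far as the arm can. The fingers move at their own pace and stop on an object; FORCE is the grip in N (left out, the last holds). Time passes only in rows, so rows that do not move let the fingers close. It prints the time, the measured TCP pose, the force, the opening and the grip force at its end. Input that does not fit is refused with a message, and nothing moves.
- env.get_obs(): the state, without advancing time (a new reading comes with each control period).
- env.read_camera(name): name is "scene" or "top" or "wrist"; returns a dict with "color" (420x560x3 uint8, blue, green, red), "fx", "fy", "cx", "cy" (pixels), "world_from_camera" (4x4, takes a point from camera to world coordinates). Camera axes: x right, y down, z forward; pixel columns grow to the right and rows downward; lengths in m; the calibration is good to about 2 mm. A picture is of the moment at which its call begins. There is no depth.
- env.sign_off(): hands the job in; it is judged then, once.
The state is a dict: "time_s": time; "qpos": joint angles; "joint_velocities": joint speeds; "effort": joint torques, N m; "tool_pos": TCP position; "tool_rot": TCP orientation; "force": force on the tool from outside, world axes, zero at the start; "wrist_torque": the same for the moment, N m; "grip_width": finger opening in m; "grasp_force": force on a finger pad.
Only numpy, scipy, OpenCV 4.12 (cv2) and the standard library are available. Lean on these libraries where they do the work, as an engineer would, in place of code of your own. Each camera call takes 0.05 s, during which the arm holds its last target. There are 200 camera calls.

### The job

The nest on the indexing slide is loaded with two white knobs and locked at the left-hand station. With one fingertip on each of its two black release buttons, press both fully down together and keep them fully down while you slide the carriage to the right, past the middle station, until it is against the stop at the right-hand end; then let both buttons spring fully up so that the carriage locks there. Touch and push only: grip and lift nothing, leave the knobs standing in the nest, and leave the other things on the bench where they are.

Things in the scene. Friction and masses are not known exactly. Their poses are not given: they have to be found in the camera images.
- index_slide: Indexing slide bolted to the bench: grey base plate 128x300x10 mm, a steel rail, two slotted steel gate plates and an aluminium end block (38 mm high) at each end. Origin: on the bench under the middle of the base plate; x points across the slide to the far side (away from the robot), y along the slide to its left-hand end, z up. Yaw within 0.35 rad of the world axes.
- carriage (a joint): Carriage along the rail, m, growing to the right (-y of index_slide): 0 = left-hand station (start), 0.050 = middle, 0.100 = right-hand station, at the end stop. Deck 82x100 mm, 46 mm high; friction 1.2 N when free. A sprung pin under each button drops into a notch at every station (1 mm play) and alone locks the carriage; it clears the notch when its button is over 5 mm down.
- button_near (a joint): Travel of the release button nearer the robot, m: 0 = fully up (pin in a notch), 0.008 = fully down against its stop. Spring 2 N at the top, 5 N fully down. Let go between stations it rides 5 mm down and pops up at the next notch.
- button_far (a joint): The same for the release button farther from the robot.
- button_near_top (a point): Centre of the flat top of the near button, a black cap 28 mm across the slide x 34 mm along it; 62 mm above the bench when up, 54 mm when fully down. Moves with the button. The two tops are 68 mm apart across the slide (gap between the caps 40 mm). Axes as index_slide.
- button_far_top (a point): The same point on the far button.
- button_mid (a point): Point on the carriage midway between the buttons, 62 mm above the bench (tops when up); does not go down with them. Axes as index_slide. Along the slide the buttons stand in a 45 mm wide channel between a guard bar (left) and the nest (right), both 60 mm high, which fingertips may push against. Between the buttons only the deck and screw heads, 50 mm high.
- nest_mid (a point): Centre of the top face of the nest, a light wooden block 92x46x14 mm on the right half of the carriage, 46 mm to the right of button_mid and 60 mm above the bench, with two round pockets 33 mm wide and 8 mm deep at x = -22 and +22 mm. Axes as index_slide.
- taper_knob: White tapered knob (37 mm across near the domed top, 30 mm at the foot, 46 mm high) standing loose on its foot in the near pocket of the nest, its top 98 mm above the bench. Origin: centre of its underside.
- taper_knob_2: The same in the far pocket.
- hex_key: Bystander beside the slide: black L-shaped hex key, 93x31x6 mm, lying. Origin: centre of its underside.
- snap_cap_3: Bystander beside the slide: white snap cap lying dome down, 42 mm across, 10 mm high. Origin: centre of its underside.
- snap_cap: Bystander beside the slide: white snap cap lying dome down, 42 mm across, 10 mm high. Origin: centre of its underside.
- taper_knob_3: Bystander beside the slide: spare white tapered knob, 37 mm across, 46 mm high, standing. Origin: centre of its underside.
- snap_cap_4: Bystander beside the slide: white snap cap lying dome up, 42 mm across, 10 mm high. Origin: centre of its underside.
- plug_gauge: Bystander beside the slide: steel thread plug gauge, 20x116x17 mm, lying. Origin: centre of its underside.

How it is judged:
By the outcome, as a careful person would: the job done as asked, in the order asked, and still so for the second after the job is handed in, with the robot touching nothing.
It also fails if it takes over 35 s, if anything falls off the work surface, if the arm or the gripper's body presses on something with over 40 N, if the wrist force passes 120 N, or if a joint passes its speed limit or range.

## Working session

There is one attempt and no reset: what is moved stays moved. The work goes in short steps, Python scripts to look and compute and a shell command to move; the robot and the scene stay as the last step left them, time stands still between calls to the robot, and variables do not carry over. Pictures are saved under pics/ and viewed, at most 10 in all, crops included, and the job is handed in when it is done.

```bash
ls; mkdir -p pics; python3 - <<'E'
from cell import env
import cv2
o=env.get_obs(); print(o, env.tip_reach)
for n in("scene","top"):
    c=env.read_camera(n); cv2.imwrite(f"pics/{n}0.png",c["color"]); print(n,c["fx"],c["fy"],c["cx"],c["cy"],c["world_from_camera"].round(4).tolist())
E
```

```text
cell.py
pics
steer.py
{'time_s': 0.0, 'qpos': array([-63.82106195,  18.44059491,  -4.01533604,  83.17711535,
         1.29688851,  78.54119224,  -3.25973036]), 'joint_velocities': array([ 0.00669698,  0.04871907,  0.00613063, -0.03393683, -0.05313263,
        0.11034979,  0.03502722]), 'effort': array([ 2.09158702e-04, -4.91277015e+01, -4.04099207e-01, -3.12529492e+01,
       -6.40160521e-02,  4.36687970e-02,  1.75175569e-04]), 'tool_pos': array([0.27833658, 0.58679194, 0.23842469]), 'tool_rot': array([-1.79886450e+02,  7.78885123e-03,  1.54631330e+02]), 'force': array([ 0.80911307,  0.58761493, -0.24898778]), 'wrist_torque': array([-2.00084972e-02,  1.64196184e-02, -6.48291799e-05]), 'grasp_force': 0.0, 'grip_width': 0.08731926100835508} 0.017
scene 466.0173970086875 466.0173970086875 279.8333808881133 218.6744100845499 [[0.7951, -0.372, 0.479, 0.1337], [-0.6061, -0.4597, 0.6492, -0.4668], [-0.0213, -0.8064, -0.5909, 0.578], [0.0, 0.0, 0.0, 1.0]]
top 546.4861351205116 546.4861351205116 276.41622122556697 223.03855218768905 [[0.0065, -0.9956, 0.0939, 0.4504], [-0.9999, -0.0051, 0.0148, 0.0916], [-0.0143, -0.0939, -0.9955, 0.9666], [0.0, 0.0, 0.0, 1.0]]
```

View pics/top0.png

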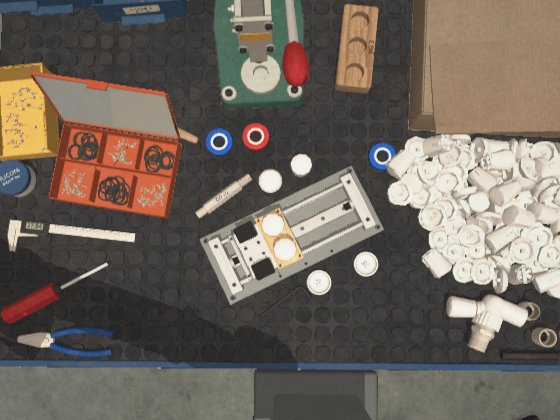

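View pics/scene0.png

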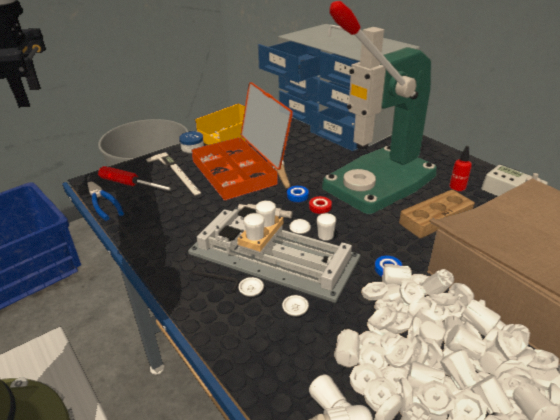

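The top view shows the slide: base corners near (202,237), (351,168), (383,228), (232,303), buttons near (245,230) and (263,265), and knob tops near (273,224) and (285,248). I'll enlarge it to measure accurately.

```bash
python3 - <<'E'
import cv2
i=cv2.imread("pics/top0.png")[155:315,190:395]
i=cv2.convertScaleAbs(i,alpha=1.6,beta=30)
cv2.imwrite("pics/crop0.png",cv2.resize(i,None,fx=3.75,fy=3.75,interpolation=cv2.INTER_CUBIC))
E
```

```text
(no output)
```

View pics/crop0.png

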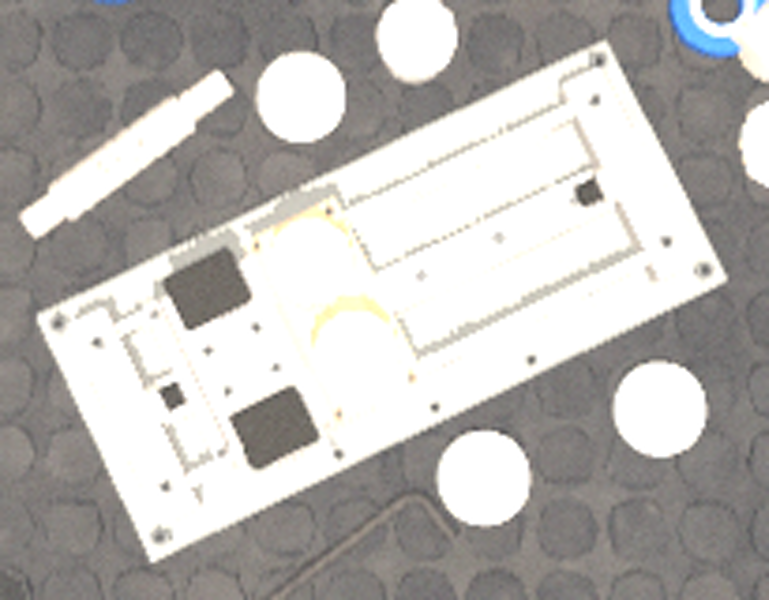

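The crop shows base corners at (38,316), (604,41), (727,278), (153,562) and black caps centred at about (207,287) far and (275,428) near, in crop pixels.

```bash
cat > h.py <<'E'
import numpy as np
from cell import env
def ray(c,uv,z):
    T=c["world_from_camera"]; d=T[:3,:3]@[(uv[0]-c["cx"])/c["fx"],(uv[1]-c["cy"])/c["fy"],1]
    return T[:3,3]+d*(z-T[2,3])/d[2]
def proj(c,p):
    T=c["world_from_camera"]; q=T[:3,:3].T@(np.array(p)-T[:3,3]); return np.array([c["fx"]*q[0]/q[2]+c["cx"],c["fy"]*q[1]/q[2]+c["cy"]])
E
python3 - <<'E'
from h import *
import cv2
from scipy.optimize import least_squares
c=env.read_camera("top")
f=lambda p:((p[0]+.5)/3.75-.5+190,(p[1]+.5)/3.75-.5+155)
C=[f(p) for p in[(38,316),(604,41),(727,278),(153,562)]]
L=[(.064,.15),(.064,-.15),(-.064,-.15),(-.064,.15)]
def w(v,x,y,z):
    s,k=np.sin(v[2]),np.cos(v[2]); return [v[0]+k*x-s*y,v[1]+s*x+k*y,z]
r=least_squares(lambda v:np.concatenate([proj(c,w(v,*l,.010))-p for l,p in zip(L,C)]),[.45,.08,.35])
v=r.x; print(v,r.fun.round(1))
F,N=[ray(c,f(p),.062) for p in[(207,287),(275,428)]]
d=F-N;print("far",F,"near",N,np.linalg.norm(d),"yaw",np.arctan2(d[1],d[0]))
for P in(F,N,(F+N)/2):
    k,s=np.cos(v[2]),np.sin(v[2]);q=P[:2]-v[:2];print(k*q[0]+s*q[1],-s*q[0]+k*q[1])
E
```

```text
[0.52136525 0.07950657 0.46195895] [-1.1  0.1  0.6 -1.   0.8  0.3 -0.3  0.6]
far [0.52189409 0.15745437 0.062     ] near [0.45981362 0.12675973 0.062     ] 0.06925420213674642 yaw 0.45918418731201616
0.035214942441450896 0.06954169348449725
-0.034038993091507874 0.06973385694128104
0.0005879746749715073 0.06963777521288914
```

Sizes agree (button spacing 69.3 vs 68 mm), but the yaw of 0.46 exceeds the stated 0.35. I'll cross-check with the scene camera.

```bash
python3 - <<'E'
from h import *
import cv2
c=env.read_camera("scene");i=c["color"].copy()
i=cv2.resize(i[185:310,180:370],None,fx=4,fy=4,interpolation=cv2.INTER_CUBIC)
v=[.52137,.07951,.462]
s,k=np.sin(v[2]),np.cos(v[2])
for x,y,z in[(.064,.15,.01),(.064,-.15,.01),(-.064,-.15,.01),(-.064,.15,.01),(.034,.07,.062),(-.034,.07,.062),(.022,.024,.098),(-.022,.024,.098)]:
    p=proj(c,[v[0]+k*x-s*y,v[1]+s*x+k*y,z]);print(p.round(1))
    q=((p-[180,185]+.5)*4-.5).astype(int);cv2.drawMarker(i,tuple(map(int,q)),(0,0,255),0,12,1)
cv2.imwrite("pics/sc1.png",i)
E
```

```text
[224.  214.6]
[361.6 253.7]
[337.3 299.2]
[188.5 250.4]
[248.8 211. ]
[230.5 230.7]
[266.4 204.4]
[254.8 217.3]
```

View pics/sc1.png

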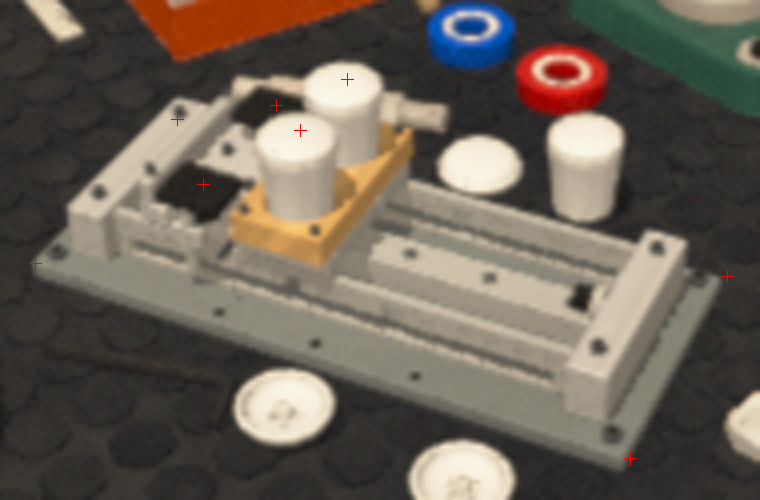

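The scene camera confirms the pose: base corners and button tops land within about 1–2 px (buttons at (203,184) and (276,105), knob tops at (300,130) and (347,79) in the crop). The geometry also agrees with button_mid at y=+0.070. Next I'll compute the approach.

```bash
cat >> h.py <<'E'
from scipy.spatial.transform import Rotation as R
V=np.array([.52137,.07951]);A=.4615
def S(x,y): s,k=np.sin(A),np.cos(A); return V+[k*x-s*y,s*x+k*y]
def go(x,y,tip):
    o=env.get_obs(); Rm=R.from_euler("xyz",o["tool_rot"],degrees=True).as_matrix()
    t=np.append(S(x,y),tip+env.tip_reach)
    print("shift",(Rm.T@(t-o["tool_pos"])).round(4),"turn",((o["tool_rot"][2]-90-np.degrees(A)+180)%360-180).round(2))
def inslide():
    o=env.get_obs();q=o["tool_pos"][:2]-V;s,k=np.sin(A),np.cos(A)
    print("slide xy",(k*q[0]+s*q[1]).round(4),(-s*q[0]+k*q[1]).round(4),"tip z",(o["tool_pos"][2]-env.tip_reach).round(4),"F",o["force"].round(1),"w",o["grip_width"].round(4),"t",o["time_s"])
E
python3 -c "
from h import *
go(0,.07,.2)"
```

```text
shift [-0.382  -0.3112  0.0223] turn 38.19
```

The rows are not in the units I measure in: shifts go in shares of 25 cm and turns go in shares of 360 degrees. I convert before sending: -0.24 m / 0.25 = -0.96, -0.21 m / 0.25 = -0.84, 38.2 degrees / 360 = 0.1061.

```bash
for k in 1; do echo '{"plan":[[-0.12, -0.1, 0, 0.0139, 0.053], [-0.24, -0.2, 0, 0.0278, 0.053], [-0.36, -0.296, 0, 0.0417, 0.053], [-0.48, -0.392, 0, 0.0556, 0.053], [-0.6, -0.488, 0, 0.0694, 0.053], [-0.72, -0.588, 0, 0.0833, 0.053], [-0.84, -0.684, 0, 0.0972, 0.053], [-0.96, -0.78, 0, 0.1061, 0.053]]}' | python3 steer.py; python3 -c "
from h import *
go(0,.07,.2);inslide()"; done
```

```text
time_s: 0.87
tool_pos: [0.4122, 0.3064, 0.2396]
tool_rot: [180.0, -0.0, 116.2]
force: [0.3, 1.2, 0.4]
grip_width: 0.0538
grasp_force: 0.0
shift [-0.1818 -0.0025  0.0225] turn -0.24Traceback (most recent call last):
  File "<string>", line 3, in <module>
    go(0,.07,.2);inslide()
                 ~~~~~~~^^
  File "h.py", line 17, in inslide
    print("slide xy",(k*q[0]+s*q[1]).round(4),(-s*q[0]+k*q[1]).round(4),"tip z",(o["tool_pos"][2]-env.tip_reach).round(4),"F",o["force"].round(1),"w",o["grip_width"].round(4),"t",o["time_s"])
                                                                                                                                                      ^^^^^^^^^^^^^^^^^^^^^
AttributeError: 'float' object has no attribute 'round'
```

Scaled: -0.175 m / 0.25 = -0.7, -0.165 m / 0.25 = -0.66.

```bash
sed -i 's/o\["grip_width"\].round(4)/round(o["grip_width"],4)/' h.py; echo '{"plan":[[-0.14, 0, 0.04, 0, 0.053], [-0.28, -0.004, 0.12, 0, 0.053], [-0.42, -0.008, 0.2, 0, 0.053], [-0.56, -0.008, 0.28, 0, 0.053], [-0.66, -0.008, 0.36, 0, 0.053], [-0.7, -0.008, 0.42, 0, 0.053], [-0.7, -0.008, 0.42, 0, 0.053], [-0.7, -0.008, 0.42, 0, 0.053]]}' | python3 steer.py; python3 - <<'E'
from h import *
import cv2
go(0,.07,.07);inslide()
c=env.read_camera("wrist"); a=c["color"]
b=env.read_camera("scene")["color"][150:310,150:370]
cv2.imwrite("pics/m.png",np.vstack([cv2.resize(a,(400,300)),cv2.resize(b,(400,291))]))
E
```

```text
time_s: 1.53
tool_pos: [0.4874, 0.1505, 0.1341]
tool_rot: [-179.9, -0.0, 116.4]
force: [0.5, 0.9, 0.3]
grip_width: 0.053
grasp_force: 0.0
shift [-0.0087 -0.0011  0.0471] turn -0.09
slide xy 0.0012 0.0787 tip z 0.1171 F [0.5 0.9 0.3] w 0.053 t 1.5333
```

View pics/m.png

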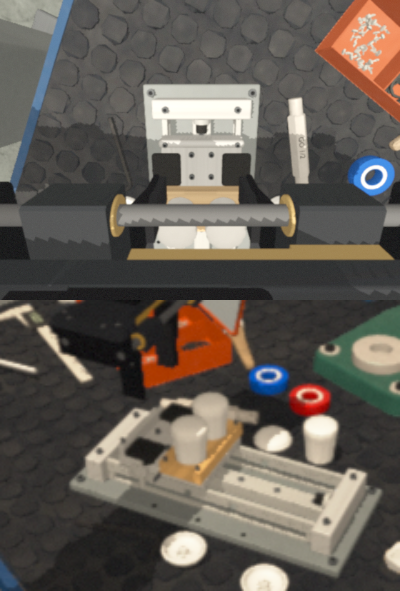

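The wrist view (upper half) shows both caps at about (165,167) and (238,167) with the fingers lined up on them across the slide. The scene view (lower half) shows the gripper above the carriage, clear of the knobs. I'll lower to just above the caps.

Scaled: 0.048 m / 0.25 = 0.192, -0.0085 m / 0.25 = -0.034.

```bash
echo '{"plan":[[-0.016, -0.004, 0.04, 0, 0.053], [-0.034, -0.004, 0.1, 0, 0.053], [-0.034, -0.004, 0.16, 0, 0.053], [-0.034, -0.004, 0.192, 0, 0.053], [-0.034, -0.004, 0.192, 0, 0.053], [-0.034, -0.004, 0.192, 0, 0.053]]}' | python3 steer.py; python3 - <<'E'
from h import *
import cv2
go(0,.07,.06);inslide()
a=env.read_camera("wrist")["color"][180:390,130:430]
b=env.read_camera("scene")["color"][160:280,170:320]
cv2.imwrite("pics/m2.png",np.hstack([cv2.resize(a,(400,280)),cv2.resize(b,(400,320))[:280]]))
E
```

```text
time_s: 2.13
tool_pos: [0.4907, 0.1432, 0.0866]
tool_rot: [-180.0, -0.0, 116.5]
force: [-0.5, 0.4, -0.7]
grip_width: 0.0532
grasp_force: 0.0
shift [-0.0007 -0.0009  0.0096] turn 0.06
slide xy 0.0009 0.0707 tip z 0.0696 F [-0.5  0.4 -0.7] w 0.0532 t 2.1333
```

View pics/m2.png

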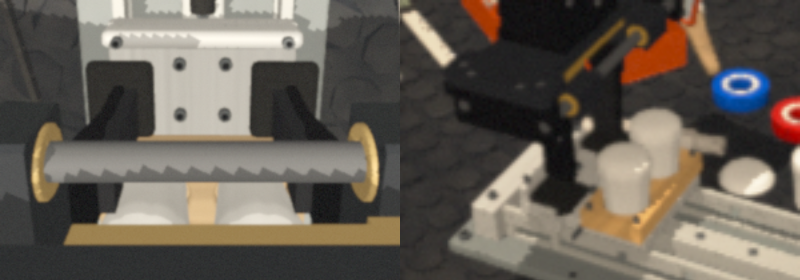

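In the wrist view (left) the fingers come down over both caps (about (120,90) and (285,90)). In the scene view (right) the near fingertip is over the middle of the near cap (about (560,190)). Now I'll press in small steps.

Scaled: 0.018 m / 0.25 = 0.072, 0.016 m / 0.25 = 0.064.

```bash
echo '{"plan":[[-0.004, -0.004, 0.02, 0, 0.053], [-0.004, -0.004, 0.036, 0, 0.053], [-0.004, -0.004, 0.052, 0, 0.053], [-0.004, -0.004, 0.064, 0, 0.053], [-0.004, -0.004, 0.072, 0, 0.053], [-0.004, -0.004, 0.072, 0, 0.053], [-0.004, -0.004, 0.072, 0, 0.053]]}' | python3 steer.py; python3 -c "
from h import *
inslide()"
```

```text
time_s: 2.82
tool_pos: [0.4912, 0.1415, 0.0713]
tool_rot: [179.9, -0.0, 116.4]
force: [-5.7, -1.5, 19.3]
grip_width: 0.0531
grasp_force: 9.9
slide xy 0.0006 0.0689 tip z 0.0543 F [-5.7 -1.5 19.3] w 0.0531 t 2.8167
```

Scaled: 0.002 m / 0.25 = 0.008, 0.001 m / 0.25 = 0.004.

```bash
echo '{"plan":[[0, 0, 0.004, 0, 0.053], [0, 0, 0.008, 0, 0.053], [0, 0, 0.008, 0, 0.053], [0, 0, 0.008, 0, 0.053]]}' | python3 steer.py; python3 -c "
from h import *
inslide();print(env.get_obs()['wrist_torque'])"
```

```text
time_s: 3.15
tool_pos: [0.4914, 0.1414, 0.0711]
tool_rot: [179.9, -0.1, 116.4]
force: [-10.8, -4.1, 33.1]
grip_width: 0.053
grasp_force: 16.6
slide xy 0.0007 0.0687 tip z 0.0541 F [-10.8  -4.1  33.1] w 0.053 t 3.15
[-0.99373682  2.62366188  0.00750458]
```

Scaled: -0.03 m / 0.25 = -0.12, -0.006 m / 0.25 = -0.024.

```bash
echo '{"plan":[[-0.008, 0, 0.008, 0, 0.053], [-0.024, 0, 0.008, 0, 0.053], [-0.044, 0, 0.008, 0, 0.053], [-0.064, 0, 0.008, 0, 0.053], [-0.084, 0, 0.008, 0, 0.053], [-0.104, 0, 0.008, 0, 0.053], [-0.116, 0, 0.008, 0, 0.053], [-0.12, 0, 0.008, 0, 0.053]]}' | python3 steer.py; python3 - <<'E'
from h import *
import cv2
inslide()
b=env.read_camera("scene")["color"][160:310,170:370]
cv2.imwrite("pics/m3.png",cv2.resize(b,(600,450)))
E
```

```text
time_s: 3.82
tool_pos: [0.5054, 0.113, 0.0709]
tool_rot: [179.9, -0.0, 116.3]
force: [-15.5, -6.5, 45.7]
grip_width: 0.0529
grasp_force: 23.0
slide xy 0.0006 0.037 tip z 0.0539 F [-15.5  -6.5  45.7] w 0.0529 t 3.8167
```

View pics/m3.png

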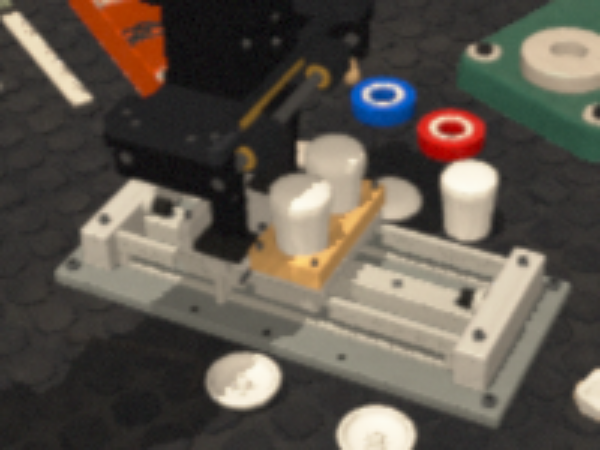

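The carriage has moved about 32 mm right with both fingers still on the caps. The knobs are standing at about (300,215) and (335,165). Force has climbed to 46 N, so I'll ease off a little and continue.

Scaled: -0.038 m / 0.25 = -0.152, -0.001 m / 0.25 = -0.004.

```bash
echo '{"plan":[[-0.012, 0, -0.002, 0, 0.053], [-0.032, 0, -0.004, 0, 0.053], [-0.052, 0, -0.004, 0, 0.053], [-0.072, 0, -0.004, 0, 0.053], [-0.092, 0, -0.004, 0, 0.053], [-0.112, 0, -0.004, 0, 0.053], [-0.132, 0, -0.004, 0, 0.053], [-0.152, 0, -0.004, 0, 0.053]]}' | python3 steer.py;  python3 -c "
from h import *
inslide()"
```

```text
time_s: 4.53
tool_pos: [0.5221, 0.0792, 0.071]
tool_rot: [179.9, -0.0, 116.4]
force: [-12.1, -4.7, 38.4]
grip_width: 0.053
grasp_force: 19.1
slide xy 0.0005 -0.0006 tip z 0.054 F [-12.1  -4.7  38.4] w 0.053 t 4.5333
```

Scaled: -0.032 m / 0.25 = -0.128, -0.031 m / 0.25 = -0.124.

```bash
echo '{"plan":[[-0.02, 0, 0, 0, 0.053], [-0.04, 0, 0, 0, 0.053], [-0.06, 0, 0, 0, 0.053], [-0.08, 0, 0, 0, 0.053], [-0.096, 0, 0, 0, 0.053], [-0.112, 0, 0, 0, 0.053], [-0.124, 0, 0, 0, 0.053], [-0.128, 0, 0, 0, 0.053]]}' | python3 steer.py;  python3 -c "
from h import *
inslide()"
```

```text
time_s: 5.2
tool_pos: [0.5359, 0.0514, 0.071]
tool_rot: [179.9, -0.1, 116.4]
force: [-13.6, -0.3, 39.4]
grip_width: 0.0526
grasp_force: 19.6
slide xy 0.0005 -0.0317 tip z 0.054 F [-13.6  -0.3  39.4] w 0.0526 t 5.2
```

Force along the slide is rising, so it's at the stop. I'll nudge a little more to make sure.

Scaled: -0.002 m / 0.25 = -0.008, -0.001 m / 0.25 = -0.004.

```bash
echo '{"plan":[[-0.004, 0, 0, 0, 0.053], [-0.008, 0, 0, 0, 0.053], [-0.008, 0, 0, 0, 0.053], [-0.008, 0, 0, 0, 0.053]]}' | python3 steer.py;  python3 - <<'E'
from h import *
import cv2
inslide()
b=env.read_camera("scene")["color"][160:310,170:370]
cv2.imwrite("pics/m4.png",cv2.resize(b,(600,450)))
E
```

```text
time_s: 5.53
tool_pos: [0.5359, 0.0513, 0.071]
tool_rot: [179.9, -0.2, 116.4]
force: [-15.1, 0.7, 40.1]
grip_width: 0.0529
grasp_force: 20.0
slide xy 0.0005 -0.0317 tip z 0.054 F [-15.1   0.7  40.1] w 0.0529 t 5.5333
```

View pics/m4.png

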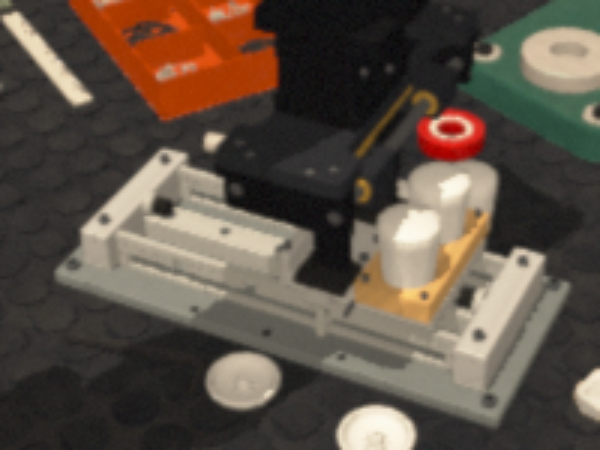

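The nest is at the right end, with the knobs upright at (410,245) and (452,200), and the tool no longer advances when pushed. Now I'll release straight up.

Scaled: -0.125 m / 0.25 = -0.5, -0.03 m / 0.25 = -0.12.

```bash
echo '{"plan":[[0.004, 0, -0.012, 0, 0.053], [0.008, 0, -0.028, 0, 0.053], [0.008, 0, -0.048, 0, 0.053], [0.008, 0, -0.072, 0, 0.053], [0.008, 0, -0.12, 0, 0.053], [0.008, 0, -0.22, 0, 0.053], [0.008, 0, -0.36, 0, 0.053], [0.008, 0, -0.5, 0, 0.053]]}' | python3 steer.py && echo '{"plan":[[0.12, 0, -0.08, 0, 0.053], [0.28, 0, -0.08, 0, 0.053], [0.44, 0, -0.08, 0, 0.053], [0.6, 0, -0.08, 0, 0.053], [0.76, 0, -0.08, 0, 0.053], [0.88, 0, -0.08, 0, 0.053], [0.88, 0, -0.08, 0, 0.053], [0.88, 0, -0.08, 0, 0.053]]}' | python3 steer.py; python3 - <<'E'
from h import *
import cv2
inslide()
b=env.read_camera("scene")["color"][170:310,170:370]
c=env.read_camera("top");a=c["color"][140:315,190:395]
for x in(.034,-.034): print(proj(c,np.append(S(x,-.03),.062)))
cv2.imwrite("pics/m5.png",np.hstack([cv2.resize(b,(400,300)),cv2.resize(a,(400,341))[:300]]))
E
```

```text
time_s: 6.25
tool_pos: [0.5338, 0.0515, 0.1912]
tool_rot: [-179.8, -0.0, 116.4]
force: [0.6, 0.2, 1.7]
grip_width: 0.0528
grasp_force: 0.0
time_s: 6.92
tool_pos: [0.4357, 0.2505, 0.2107]
tool_rot: [-180.0, 0.0, 116.7]
force: [0.3, -0.8, 0.1]
grip_width: 0.0529
grasp_force: 0.0
slide xy -0.0006 0.1912 tip z 0.1937 F [ 0.3 -0.8  0.1] w 0.0529 t 6.9167
[298.88163399 205.56777418]
[317.08428571 242.15443183]
```

View pics/m5.png

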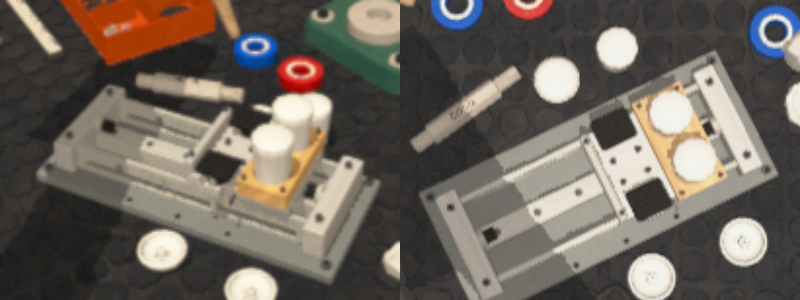

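Top view: the caps are at (613,129) and (649,199), matching the predicted right-station positions (612,128) and (648,199). The knobs stand in the nest and the bystanders haven't moved. One last check is that both buttons are up.

```bash
python3 - <<'E'
from h import *
import cv2
c=env.read_camera("scene")
i0=cv2.imread("pics/scene0.png"); f=5
def crop(i,yc):
    cen=proj(c,np.append(S(0,yc),.062)).astype(int)-[35,30]
    out=cv2.resize(i[cen[1]:cen[1]+60,cen[0]:cen[0]+75],None,fx=f,fy=f,interpolation=cv2.INTER_CUBIC)
    out=cv2.convertScaleAbs(out,alpha=1.5,beta=20)
    for x in(.034,-.034):
      for z,col in((.062,(0,255,0)),(.054,(0,0,255))):
        P=[proj(c,np.append(S(x+a*.014,yc+b*.017),z)) for a,b in((1,1),(1,-1),(-1,-1),(-1,1))]
        cv2.polylines(out,[((np.array(P)-cen+.5)*f).astype(int)],True,col,1)
    return out
cv2.imwrite("pics/m6.png",np.hstack([crop(i0,.07),crop(c["color"],-.03)]))
E
```

```text
(no output)
```

View pics/m6.png

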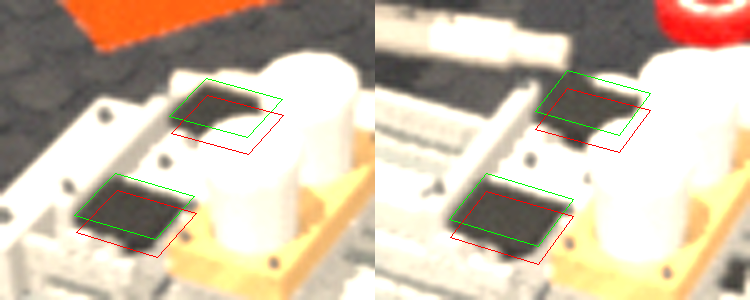

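Both caps sit the same way against their "up" outlines (green) after the move (right) as before it (left), so both buttons are up.

```bash
python3 -c "
from cell import env
print(env.sign_off())"
```

```text
the job is handed in; nothing more can be done
None
```

The carriage is at the right-hand stop with both buttons sprung up, the knobs still standing in the nest and the other items where they were; the job took about 7 s of robot time and has been handed in.

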